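# Pop the stone carrier and trap it in the chute

### The arm

A 6-joint arm with a two-finger parallel gripper is mounted at the origin on the work surface. World frame = base frame: x ahead of the robot, y to its left, z up, the work surface at z = 0. Lengths are in m, angles in degrees, forces in N, time in s.
With the tool pointing down it reaches from about 0.325 to 0.85 m from the base axis. Payload 15.5 kg.
Tool frame: the origin (TCP) lies at the very end of the fingers, on their centre line; the grasp point (between the pads) lies arm.grip_depth behind it (arm.grip_depth is the distance from the TCP to the grasp point, in m); z points along the fingers, y is the direction in which the jaws open and shut (so a half turn about z gives the same grasp; the last joint's range is limited). The gripper opens to 91 mm and grips with 3 to 60 N. Pads are 32 mm wide; open, the fingers measure 118 mm over their backs; the gripper's body (76 mm by 178 mm) begins 60 mm behind the grasp point.
Start: joints at [69.929, 28.281, 77.091, -0, 74.628, -5.472], TCP at [0.158, 0.605, 0.214] pointing down, gripper open.
Joint ranges: [-166.48, 166.48], [-47.26, 123.95], [12.59, 153.08], [-70.14, 250.14], [6.76, 159.57], [-176.63, 176.63]. Speed limits (degrees/s): [108.29, 108.29, 147.25, 172.46, 172.46, 172.46].

### API

Orientations are given as a 3x3 rotation matrix whose columns are the frame's x, y, z axes.
In Python, from rig import arm gives the robot as it stands. Calls block until the motion is done:
- arm.move_to(position, orientation): joint-space move of the TCP to a pose.
- arm.move_l(position, orientation=None, feed=0.15): straight line of the TCP; orientation=None keeps the orientation; feed is the mean speed in m/s.
- arm.move_joints(angles): joint-space move.
- arm.grip(opening): finger opening in m; the grip force is fixed at half the most; returns when the fingers have stopped.
- arm.sleep(seconds).
- arm.solve_ik(position, orientation): joint angles nearest the present ones, or None.
- arm.snapshot(name): name is "scene" or "side" or "wrist"; returns the picture (384x512x3 uint8, red, green, blue); there is no depth.
- arm.get_calibration(name): a dict with "intrinsics" (3x3 intrinsics, pixels), "cam_to_world" (4x4, takes a point from camera to world coordinates). Camera axes: x right, y down, z forward; pixel columns grow to the right and rows downward; lengths in m; the calibration is good to about 2 mm. A picture is of the moment at which its call begins: read the wrist's pose just before it. get_calibration takes no time and is no camera call; for the wrist camera it gives the pose at the moment of the call.
A pose or a line that the arm cannot do raises arm.Unreachable and nothing moves.
- arm.sign_off(): hands the job in, once; it reports no verdict.
Readings, each from a call of its own:
- arm.current_t(): time.
- arm.current_joint_positions(): joint angles.
- arm.current_dq(): joint speeds.
- arm.current_tau(): joint torques, N m.
- arm.current_ee_pos(): TCP position.
- arm.current_tool_rot(): TCP orientation.
- arm.current_force(): force on the tool from outside, world axes, zero at the start.
- arm.current_torque(): the same for the moment, N m.
- arm.current_width(): finger opening in m.
Only numpy, scipy, OpenCV 4.12 (cv2) and the standard library are available. Lean on these libraries where they do the work, as an engineer would, in place of code of your own. Each camera call takes 0.05 s, during which the arm holds its last target.

### The job

Press the tester's ejector key fully down with one fingertip, and with the other finger trap the stone carrier that springs out before it can slide off the open end of the chute. Do not grip or lift the carrier, and leave the jar, scoop, loupe and glass alone. Finish while holding: the key kept down by the one finger, the carrier out of its pocket and at rest on the chute floor against the other.

Things in the scene. Friction and masses are not known exactly. Their poses are not given: they have to be found in the camera images.
- ejector: Stone tester fixed to the desk. Origin on the desk (z = 0) under the centre of the loading pocket; x points out along the chute, y to the key, z up. White instrument body 56 mm tall behind the pocket (x -159 to -24, y -65 to 85 mm). An open-topped level chute, 44 mm wide inside, runs from it to an open end at x = 112 mm; walls 4 mm thick, tops 41 mm above the desk.
- carrier: Loose aluminium stone carrier: plain block 36 mm long (along the chute), 40 mm wide, 16 mm tall, 50 to 85 g, a stone on top; origin at the centre of its underside, axes parallel to the ejector's. It starts in the pocket at the ejector's x = y = 0, on the chute floor 25 mm above the desk. A spring pusher behind it shoves it out along +x once the gate drops.
- key (a joint): Ejector key travel in m: 0 up at rest, 0.007 fully down; it moves straight down and springs back. It takes 2 N to start, 5 N fully down, plus up to 2 N gate friction. The gate is one piece with it and lets the carrier go when the key is about 5 mm down.
- key_top (a point): Top centre of the ejector key (moves with it): black bar, flat top 60 mm along the chute, 36 mm wide, beside the chute at the ejector's x 35 to 95, y 31 to 67 mm (centre 65, 49). Top 37 mm above the desk at rest, 30 mm fully down, i.e. 12 and 5 mm above the chute floor. Of what is beside it, only the chute wall (and beyond x = -24 the instrument) is higher.
- gate (a point): Top centre of the steel gate as it is at rest (the point is fixed to the ejector): a bar 4 mm thick (ejector x 18.5 to 22.5 mm) across the chute, 5 mm above its floor, in front of the carrier. It sinks below the floor with the key.
- chute_mid (a point): Centre of the chute's free part, on its floor 25 mm above the desk, level with the key's middle (ejector x = 65, y = 0). The pusher's spring (2 N at the start, 1.5 N after 40 mm, stroke 90 mm) keeps pushing the carrier: unhindered, it shoots off the open end in a fraction of a second. A finger standing here stops it after about 37 mm.
- jar: Bystander: small round closed jar, clear with a black cap, 44 mm across, 50 mm tall; origin at the centre of its underside, z up. Leave alone.
- scoop: Bystander: small open steel stone scoop, 70 x 50 mm, 18 mm tall; origin at the centre of its underside. Leave alone.
- loupe: Bystander: folding loupe, black block 26 x 32 x 24 mm with a steel tab out to 45 mm along its x; origin under the block. Leave alone.
- tumbler: Bystander: clear drinking glass, 64 mm across, 80 mm tall, open at the top; origin at the centre of its underside. Leave alone.

How it is judged:
By the outcome, as a careful person would: the job done as asked, in the order asked, and still so for the second after the job is handed in, while the arm keeps its last pose, push and grip.
It also fails if it takes over 32 s, if anything falls off the work surface, if the arm or the gripper's body presses on something with over 40 N, if the wrist force passes 120 N, or if a joint passes its speed limit or range.

## Working session

There is one attempt and no reset: what is moved stays moved. The work goes in short steps, each a Python script; the robot and the scene stay as the last script left them, time stands still between calls to the robot, and variables do not carry over. Pictures are saved under pics/ and viewed, and the job is handed in when it is done.

```bash
mkdir -p pics; ls; python3 - <<'E'
from rig import arm
import cv2
for n in ["scene","side","wrist"]:
    c=arm.get_calibration(n); im=arm.snapshot(n)
    cv2.imwrite(f"pics/{n}0.png",im[:,:,::-1]); print(n,c["intrinsics"].round(1).tolist(),c["cam_to_world"].round(3).tolist())
print(arm.current_t(),arm.grip_depth,arm.current_tool_rot().round(3).tolist(),arm.current_width())
E
```

```text
pics
scene [[363.6, 0.0, 255.6], [0.0, 363.6, 194.4], [0.0, 0.0, 1.0]] [[-0.274, 0.794, -0.542, 1.044], [0.962, 0.223, -0.16, 0.151], [-0.006, -0.566, -0.825, 0.653], [0.0, 0.0, 0.0, 1.0]]
side [[374.3, 0.0, 255.2], [0.0, 374.3, 189.7], [0.0, 0.0, 1.0]] [[0.843, -0.266, 0.468, 0.298], [-0.538, -0.408, 0.738, -0.536], [-0.005, -0.874, -0.487, 0.431], [0.0, 0.0, 0.0, 1.0]]
wrist [[275.9, 0.0, 256.9], [0.0, 275.9, 191.5], [0.0, 0.0, 1.0]] [[0.252, 0.938, 0.239, 0.09], [0.968, -0.244, -0.065, 0.623], [-0.003, 0.247, -0.969, 0.385], [0.0, 0.0, 0.0, 1.0]]
0.15 0.0188 [[-0.968, 0.252, -0.0], [0.252, 0.968, -0.001], [0.0, -0.001, -1.0]] 0.09116866413294132
```

View pics/scene0.png

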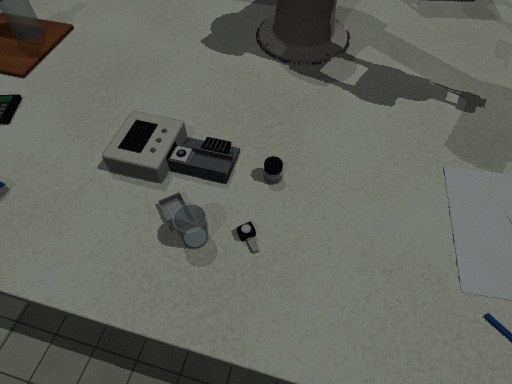

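View pics/side0.png

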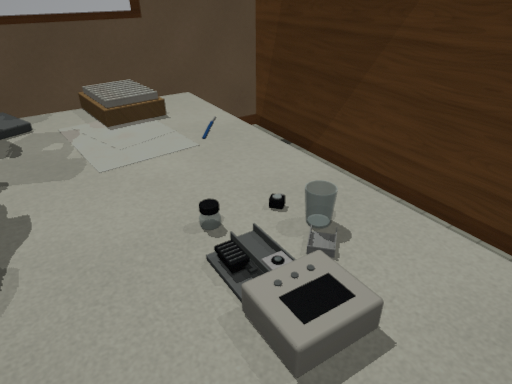

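View pics/wrist0.png

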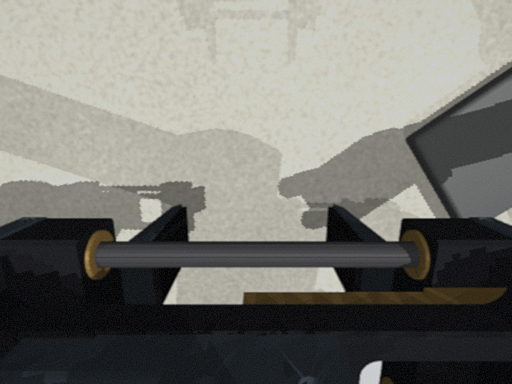

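The scene view shows the tester (body ~(145,147), chute pointing right to ~(235,165), key ~(217,146)). The jar is at (273,168), the glass at (190,225), the scoop at (172,208) and the loupe at (247,235). The side view agrees. Next I'll zoom in for corners.

```bash
python3 - <<'E'
import cv2
a=cv2.imread("pics/scene0.png")[100:195,95:245]; cv2.imwrite("pics/sz.png",cv2.resize(a,None,fx=5,fy=5,interpolation=cv2.INTER_CUBIC))
a=cv2.imread("pics/side0.png")[215:365,200:385]; cv2.imwrite("pics/dz.png",cv2.resize(a,None,fx=4,fy=4,interpolation=cv2.INTER_CUBIC))
E
```

```text
(no output)
```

View pics/sz.png

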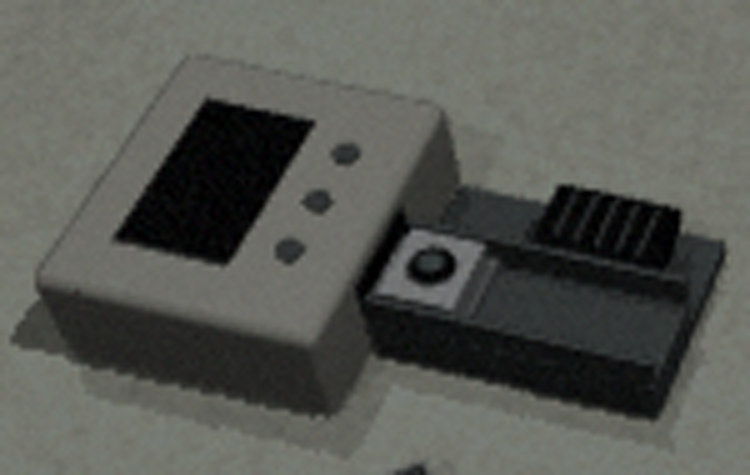

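View pics/dz.png

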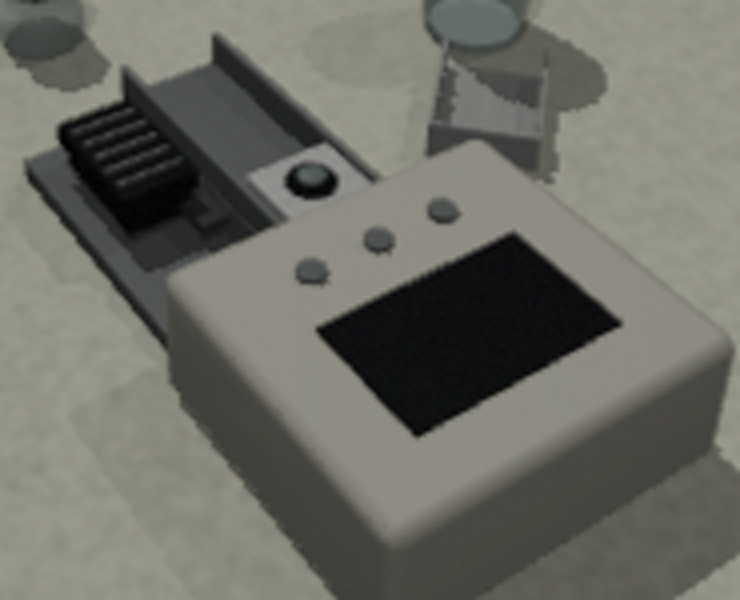

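```bash
cat > fit.py <<'E'
from rig import arm
import numpy as np
from scipy.optimize import least_squares
def hit(cam,u,v,z,c=None):
    c=c or arm.get_calibration(cam);K=c["intrinsics"];T=c["cam_to_world"]
    d=T[:3,:3]@np.linalg.solve(K,[u,v,1]);o=T[:3,3]
    return (o+d*(z-o[2])/d[2])[:2]
def fitse2(E,W):
    f=lambda p:((np.c_[np.cos(p[2])*E[:,0]-np.sin(p[2])*E[:,1]+p[0],np.sin(p[2])*E[:,0]+np.cos(p[2])*E[:,1]+p[1]]-W)).ravel()
    r=least_squares(f,[W[:,0].mean(),W[:,1].mean(),1.5],loss='soft_l1',f_scale=.003)
    return r.x,f(r.x).reshape(-1,2)
E
python3 - <<'E'
from fit import *
S=[(190,57,-159,85,56),(440,107,-24,85,56),(38,280,-159,-65,56),(310,345,-24,-65,56),(565,185,35,67,37),(682,207,95,67,37),
(405,230,-18,20,41),(370,300,-18,-20,41),(487,243,18,20,41),(455,308,18,-20,41),(655,370,112,-26,41)]
D=[(172,280,-24,85,56),(395,540,-159,85,56),(735,345,-159,-65,56),(475,145,-24,-65,56),(213,35,112,-24,41),(122,68,112,24,41),(60,130,95,67,37),(125,100,95,31,37),(195,165,35,31,37)]
allE=[];allW=[]
for n,L,s,o in(("scene",S,5,(95,100)),("side",D,4,(200,215))):
    E=[];W=[]
    for U,V,x,y,z in L:
        W.append(hit(n,(U+.5)/s-.5+o[0],(V+.5)/s-.5+o[1],z/1e3));E.append((x/1e3,y/1e3))
    E=np.array(E);W=np.array(W);p,r=fitse2(E,W);print(n,p[:2].round(4),np.degrees(p[2]).round(2));print((r*1e3).round(1).tolist())
    allE.append(E);allW.append(W)
p,r=fitse2(np.vstack(allE),np.vstack(allW));print(p[:2].round(4),np.degrees(p[2]))
c,s=np.cos(p[2]),np.sin(p[2])
print("mid",p[0]+c*.065,p[1]+s*.065,"key",p[0]+c*.065-s*.049,p[1]+s*.065+c*.049)
print("jar",hit("scene",273,163,.05))
E
```

```text
scene [ 0.581  -0.1567] 90.44
[[-2.7, -5.5], [-3.0, 2.4], [3.9, -4.5], [1.7, 2.3], [0.3, -2.9], [1.3, 0.8], [-1.1, 2.6], [-3.1, 1.6], [1.3, 0.2], [2.4, 0.0], [-1.2, -0.8]]
side [ 0.5769 -0.1616] 89.89
[[-3.3, 4.7], [-3.2, -3.1], [3.6, -1.7], [6.5, 4.7], [0.3, -0.2], [0.3, -0.2], [-1.2, 3.0], [1.2, -0.5], [-1.3, -6.1]]
[ 0.5793 -0.1586] 90.30738214118762
mid 0.5789373936596867 -0.09361562527544603 key 0.52993809880243 -0.09387850070530655
jar [0.55938449 0.04757322]
```

```bash
cat > pose.py <<'E'
import numpy as np
O=np.array([.5793,-.1586]);A=np.radians(90.3)
ex=np.array([np.cos(A),np.sin(A)]);ey=np.array([-ex[1],ex[0]])
def P(x,y,z): return np.r_[O+ex*x+ey*y,z]
def R(s=1):
    y=np.r_[s*ey,0];z=np.array([0,0,-1.]);return np.c_[np.cross(y,z),y,z]
E
python3 - <<'E'
from rig import arm
from pose import *
import cv2
p=P(.067,.0245,.10)
q=[(s,arm.solve_ik(p,R(s))) for s in(1,-1)]
for a in q: print(a)
s=1 if q[0][1] is not None else -1
arm.grip(.036)
arm.move_to(p,R(s))
c=arm.get_calibration("wrist"); print(c["cam_to_world"].round(3).tolist())
for n in["wrist","scene"]:cv2.imwrite(f"pics/{n}1.png",arm.snapshot(n)[:,:,::-1])
print(arm.current_t(),arm.current_width(),arm.current_ee_pos(),arm.current_force())
a=cv2.imread("pics/scene1.png")[60:210,80:290];cv2.imwrite("pics/sz1.png",cv2.resize(a,None,fx=3.8,fy=3.8,interpolation=cv2.INTER_CUBIC))
E
```

```text
(1, array([-1.54818373e+01,  3.11394796e+01,  9.33272179e+01, -2.54444375e-14,
        5.55333025e+01,  1.64218163e+02]))
(-1, array([-1.54818373e+01,  3.11394796e+01,  9.33272179e+01, -2.54444375e-14,
        5.55333025e+01, -1.57818373e+01]))
[[-1.0, -0.006, -0.002, 0.555], [-0.006, 0.969, 0.246, -0.161], [0.001, 0.246, -0.969, 0.271], [0.0, 0.0, 0.0, 1.0]]
4.05 0.03616048047217497 [ 0.55459256 -0.09128088  0.10007941] [ 0.61230876  0.31061208 -0.33331755]
```

View pics/wrist1.png

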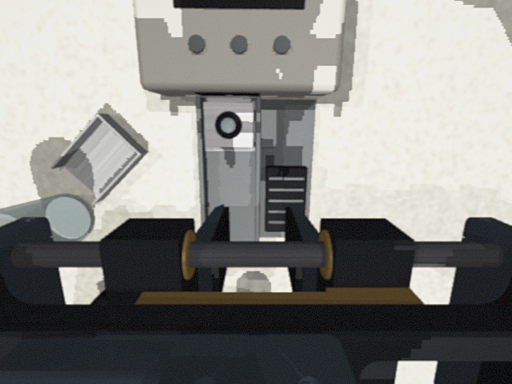

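View pics/sz1.png

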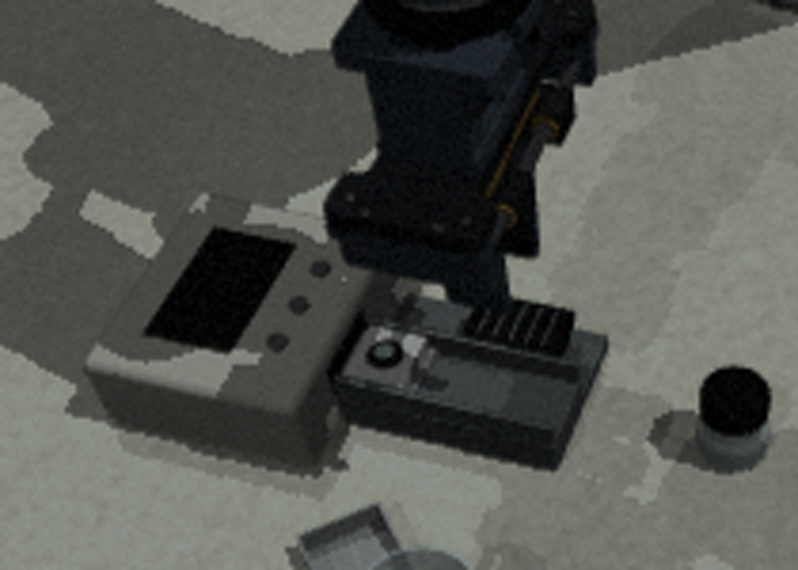

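The wrist view shows the carrier top at columns ~204–254, rows ~97–150. The inner wall is at column ~258 and the key runs 265–307 × 166–232. I'll cross-check my pose against these.

```bash
python3 - <<'E'
from fit import *
from pose import *
for n,u,v,z,e in [("carr FL",204,150,41,(18,-20)),("carr FR",254,149,41,(18,20)),("key",267,166,37,(35,31)),("key",307,168,37,(35,67)),("key",306,232,37,(95,67)),("key",265,231,37,(95,31)),("body R",338,92,50,(-24,85)),("body L",141,90,50,(-24,-65))]:
    w=hit("wrist",u,v,z/1e3)-O; print(n,"ej",(np.array([w@ex,w@ey])*1e3).round(1),"exp",e)
import cv2
a=cv2.imread("pics/wrist1.png")[80:270,130:350];cv2.imwrite("pics/wz.png",cv2.resize(a,None,fx=3,fy=3,interpolation=cv2.INTER_CUBIC))
E
```

```text
carr FL ej [ 21.3 -19.2] exp (18, -20)
carr FR ej [20.4 22.2] exp (18, 20)
key ej [35.2 33.3] exp (35, 31)
key ej [37.  67.6] exp (35, 67)
key ej [95.8 69.4] exp (95, 67)
key ej [94.8 32. ] exp (95, 31)
body R ej [-23.4  86.1] exp (-24, 85)
body L ej [-24.7 -63.1] exp (-24, -65)
```

View pics/wz.png

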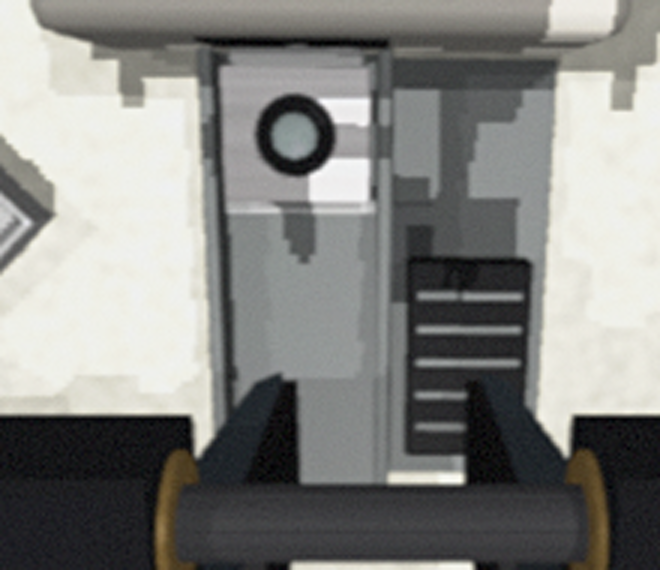

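```bash
python3 - <<'E'
from rig import arm
from pose import *
import cv2
Rt=R(1)
arm.move_l(P(.067,.0255,.042),Rt,feed=.08)
arm.sleep(.2);f0=arm.current_force();print(arm.current_t(),f0.round(2))
for z in[.0375,.036,.035,.034,.033,.032,.031,.0305,.030,.0295,.029,.0285]:
    arm.move_l(P(.067,.0255,z),Rt,feed=.03);arm.sleep(.1)
    f=arm.current_force()-f0;print(z,arm.current_ee_pos()[2].round(4),f.round(2))
    if f[2]>14:break
print(arm.current_t(),arm.current_width())
for n in["wrist","scene","side"]:cv2.imwrite(f"pics/{n}2.png",arm.snapshot(n)[:,:,::-1])
a=cv2.imread("pics/wrist2.png")[0:270,130:370];cv2.imwrite("pics/wz2.png",cv2.resize(a,None,fx=2.2,fy=2.2,interpolation=cv2.INTER_CUBIC))
a=cv2.imread("pics/scene2.png")[60:210,80:290];b=cv2.imread("pics/side2.png")[185:335,180:390]
cv2.imwrite("pics/sd2.png",cv2.resize(np.vstack([a,b]),None,fx=2,fy=2,interpolation=cv2.INTER_CUBIC))
E
```

```text
5.125 [ 0.22 -0.87  0.59]
0.0375 0.0374 [-0.44  1.13 -0.96]
0.036 0.036 [-0.18  0.7   0.41]
0.035 0.035 [0.61 0.43 1.33]
0.034 0.034 [-0.39  1.43  2.51]
0.033 0.033 [-0.28  0.6   2.52]
0.032 0.032 [0.85 2.52 3.  ]
0.031 0.031 [0.49 2.46 3.62]
0.0305 0.0305 [0.85 4.   3.55]
0.03 0.0302 [-1.77  3.7   8.3 ]
0.0295 0.0301 [-2.6   3.44 16.37]
8.675 0.03602128366145782
```

View pics/wz2.png

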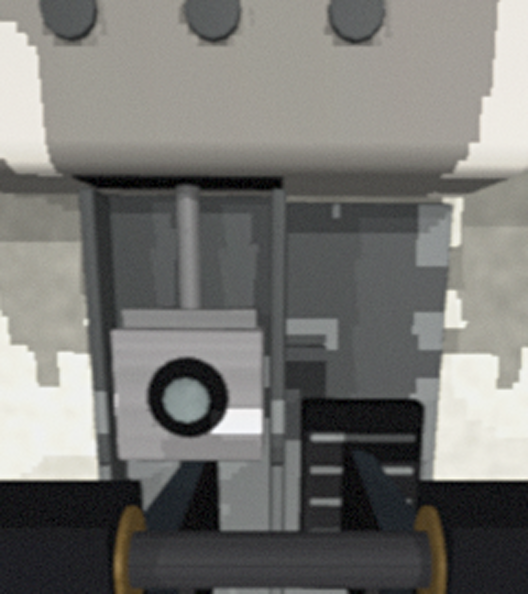

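View pics/sd2.png

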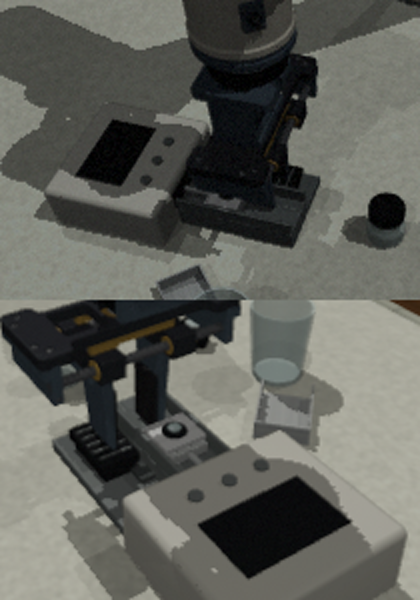

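The wrist view shows the pusher extended and the carrier out of its pocket, with its front edge at ~(188,460) zoomed, against the left finger. The other finger is on the bottomed key. I'll check that it's at rest, then hand in.

```bash
python3 - <<'E'
from fit import *
from pose import *
import cv2
arm.sleep(.4)
im=arm.snapshot("wrist");o=cv2.imread("pics/wrist2.png")[:,:,::-1]
print("diff",np.abs(im[100:240,150:330].astype(int)-o[100:240,150:330]).mean())
for U,V in((112,330),(262,330),(115,460),(262,458)):
    w=hit("wrist",U/2.2+130,V/2.2,.041)-O;print((np.array([w@ex,w@ey])*1e3).round(1))
print(arm.current_ee_pos(),arm.current_force(),arm.current_t())
arm.sign_off()
E
```

```text
diff 2.384074074074074
[ 13.8 -18.2]
[13.8 21.2]
[ 49.6 -19.8]
[49.  20.9]
[ 0.55348953 -0.09170229  0.03007221] [-1.87604955  3.4136106  17.46811948] 9.275
the job is handed in; nothing more can be done
```

I pressed the ejector key fully down with one fingertip, and the other finger, standing in the chute, stopped the carrier. The job is handed in at about 9.3 s.

- **Key:** it is at its lower stop. The TCP sits at z = 30.1 mm against the expected 30 mm, and the upward force rose from about 4 N to about 17 N there.
- **Carrier:** measured on the ejector's x axis, it spans about 14 to 49 mm and is centred near 31 mm. It is out of its pocket, well short of the open end at 112 mm, and square in the chute. About 3.4 N along the chute shows it pressing on the finger, a little more than the 1.5–2 N of the pusher's spring; the force reading drifts by about 1 N.
- **At rest:** two wrist pictures about 0.4 s apart, compared over the carrier and key, differed by only 2.4 grey levels on average. I took that as noise but did not look at the second picture.
- **Bystanders:** the arm stayed clear of the jar, scoop, loupe and glass. I did not measure their positions again afterwards.
- **Disagreements:** the scene and side camera fits differed by about 4–5 mm in position and 0.5° in angle. The wrist view agreed with the averaged pose to within 1–3 mm, and I shifted the target 1 mm for it before pressing.

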